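Put the mixed-up bushes back with their bearing blocks

TASK

The four bronze bushes have got mixed up between the kit boards: move each one to the board whose aluminium block has the bore that it fits, so that it stands flat on that board over the board's peg. A peg holds only one bush, so use the empty peg of the spare board, the one without a block, to park a bush that is in the way. Set them down gently rather than dropping them, and never put one on the bench.

Things in the scene. Friction and masses are not known exactly. Their poses are not given: they have to be found in the camera images.
- mid_32 (a point): Loose plain bronze sleeve bush (a short tube) standing upright: 32 mm outside diameter, 25 mm bore right through, 30 mm tall, about 80 g. The point is the centre of the bush, on its axis, half-way up (15 mm above its underside); z is its axis, up.
- mid_42 (a point): Loose plain bronze sleeve bush (a short tube) standing upright: 42 mm outside diameter, 32 mm bore right through, 30 mm tall, about 150 g. The point is the centre of the bush, on its axis, half-way up (15 mm above its underside); z is its axis, up.
- mid_52 (a point): Loose plain bronze sleeve bush (a short tube) standing upright: 52 mm outside diameter, 40 mm bore right through, 40 mm tall, about 310 g. The point is the centre of the bush, on its axis, half-way up (20 mm above its underside); z is its axis, up.
- mid_63 (a point): Loose plain bronze sleeve bush (a short tube) standing upright: 63 mm outside diameter, 50 mm bore right through, 50 mm tall, about 510 g. The point is the centre of the bush, on its axis, half-way up (25 mm above its underside); z is its axis, up.
- peg_32 (a point): Home of the 32 mm bush: peg (8 mm thick, 16 mm tall, steel) on the fixed grey kit board (190 x 94 x 15 mm thick, flat on the bench) that carries the aluminium block with a 32 mm bore, open at the top (block 56 x 56 mm, 30 mm tall). The point is on the peg's axis at the board's top face; x runs along the board to the block, its centre 100 mm away at +x; z up. The board ends 43 mm behind the peg.
- peg_42 (a point): Home of the 42 mm bush: peg (8 mm thick, 16 mm tall, steel) on the fixed grey kit board (190 x 94 x 15 mm thick, flat on the bench) that carries the aluminium block with a 42 mm bore, open at the top (block 66 x 66 mm, 30 mm tall). The point is on the peg's axis at the board's top face; x runs along the board to the block, its centre 100 mm away at +x; z up. The board ends 43 mm behind the peg.
- peg_52 (a point): Home of the 52 mm bush: peg (8 mm thick, 16 mm tall, steel) on the fixed grey kit board (190 x 94 x 15 mm thick, flat on the bench) that carries the aluminium block with a 52 mm bore, open at the top (block 76 x 76 mm, 40 mm tall). The point is on the peg's axis at the board's top face; x runs along the board to the block, its centre 100 mm away at +x; z up. The board ends 43 mm behind the peg.
- peg_63 (a point): Home of the 63 mm bush: peg (8 mm thick, 16 mm tall, steel) on the fixed grey kit board (190 x 94 x 15 mm thick, flat on the bench) that carries the aluminium block with a 63 mm bore, open at the top (block 87 x 87 mm, 50 mm tall). The point is on the peg's axis at the board's top face; x runs along the board to the block, its centre 100 mm away at +x; z up. The board ends 43 mm behind the peg.
- peg_spare (a point): The spare place: the peg of the bare kit board; board and peg are the same size as the others, but there is no block. It is empty at the start; the bushes stand over the other four pegs, each on a wrong board. The point is on the peg's axis at the board's upper face, x runs along the board's length, away from the peg's end, z up.
Things that resemble listed ones, but are neither listed nor needed, are in the scene too. What is shaped like the part that bears peg_63 but orange or turquoise is not meant.

How it is judged:
On the way:
1. one of the bushes waits over the spare board's peg, flat on the board and let go (((horizontal distance between mid_32 and peg_spare below 0.01 m and z of mid_32 in the frame of peg_spare between 0.012 and 0.018 m and angle between mid_32's own z axis and vertical below 0.08 rad and linear speed of bush_32 below 0.02 m/s and contact force between the fingers and bush_32 below 0.1 N) or (horizontal distance between mid_42 and peg_spare below 0.0135 m and z of mid_42 in the frame of peg_spare between 0.012 and 0.018 m and angle between mid_42's own z axis and vertical below 0.08 rad and linear speed of bush_42 below 0.02 m/s and contact force between the fingers and bush_42 below 0.1 N) or (horizontal distance between mid_52 and peg_spare below 0.0175 m and z of mid_52 in the frame of peg_spare between 0.017 and 0.023 m and angle between mid_52's own z axis and vertical below 0.08 rad and linear speed of bush_52 below 0.02 m/s and contact force between the fingers and bush_52 below 0.1 N) or (horizontal distance between mid_63 and peg_spare below 0.0225 m and z of mid_63 in the frame of peg_spare between 0.022 and 0.028 m and angle between mid_63's own z axis and vertical below 0.08 rad and linear speed of bush_63 below 0.02 m/s and contact force between the fingers and bush_63 below 0.1 N))), for 0.2 s.
At the end, for the whole second after the job is handed in: Each of the four bushes is over the peg of the board whose block has its bore (its axis as near the peg's as the bush's bore around the 8 mm peg allows, 8 to 21 mm), stands flat on that board (height within 3 mm, tilt under 0.08 rad), is let go and at rest (horizontal distance between mid_32 and peg_32 below 0.01 m and z of mid_32 in the frame of peg_32 between 0.012 and 0.018 m and angle between each of mid_32, mid_42, mid_52, mid_63's own z axis and vertical below 0.08 rad and linear speed of each of bush_32, bush_42, bush_52, bush_63 below 0.02 m/s and contact force between the fingers and bush_32 below 0.1 N and horizontal distance between mid_42 and peg_42 below 0.0135 m and z of mid_42 in the frame of peg_42 between 0.012 and 0.018 m and contact force between the fingers and bush_42 below 0.1 N and horizontal distance between mid_52 and peg_52 below 0.0175 m and z of mid_52 in the frame of peg_52 between 0.017 and 0.023 m and contact force between the fingers and bush_52 below 0.1 N and horizontal distance between mid_63 and peg_63 below 0.0225 m and z of mid_63 in the frame of peg_63 between 0.022 and 0.028 m and contact force between the fingers and bush_63 below 0.1 N); the robot touches nothing.
It fails at once if a bush is put or falls on the bench (height (world z) of any of mid_32, mid_42 below 0.023 m or height (world z) of mid_52 below 0.028 m or height (world z) of mid_63 below 0.033 m).
It fails at once if a bush is dropped: it falls free at more than 0.6 m/s (about 2 cm) ((linear speed of bush_32 above 0.6 m/s and contact force between the fingers and bush_32 below 0.1 N) or (linear speed of bush_42 above 0.6 m/s and contact force between the fingers and bush_42 below 0.1 N) or (linear speed of bush_52 above 0.6 m/s and contact force between the fingers and bush_52 below 0.1 N) or (linear speed of bush_63 above 0.6 m/s and contact force between the fingers and bush_63 below 0.1 N)).
It also fails if it takes over 128 s, if anything falls off the work surface, if the arm or the gripper's body presses on something with over 40 N, if the wrist force passes 120 N, or if a joint passes its speed limit or range.

ROBOT

A 6-joint arm with a two-finger parallel gripper is mounted at the origin on the work surface. World frame = base frame: x ahead of the robot, y to its left, z up, the work surface at z = 0. Lengths are in m, angles in rad, forces in N, time in s.
With the tool pointing down it reaches from about 0.3 to 0.825 m from the base axis. Payload 5.4 kg.
Tool frame: the origin (TCP) lies on the centre line of the jaws, within the pads' length; the fingertips stand ctrl.tip_reach ahead of it and the grasp point (between the pads) lies 6 mm ahead of it (ctrl.tip_reach is the distance from the TCP to the fingertips, in m); z points along the fingers, y is the direction in which the jaws open and shut (so a half turn about z gives the same grasp; the last joint's range is limited). The gripper opens to 92 mm and grips with 3 to 60 N. Pads are 20 mm wide; open, the fingers measure 128 mm over their backs; the gripper's body (75 mm by 189 mm) begins 69 mm behind the grasp point.
Start: joints at [-1.448, 0.158, 1.597, -0, 1.386, -0.21], TCP at [0.188, -0.543, 0.24] pointing down, gripper open.
Joint ranges: [-2.91, 2.91], [-0.94, 2.29], [0.18, 2.7], [-1.29, 4.43], [0.17, 2.64], [-3, 3]. Speed limits (rad/s): [2.57, 2.57, 3.14, 3.14, 3.14, 3.14].

INTERFACE

Orientations are given as a rotation vector (axis times angle).
In Python, from workcell import telemetry, viewer, job_done, look_for, trace, ctrl gives the robot as it stands.
- The arm moves only by the tool drive_tool, never from a script. Its argument "increments" is one flat list of numbers, 7 for each row, row after row: the shift along the tool's x, y, z in mm, then the turn, a rotation vector about the tool's x, y, z in rad, then the finger opening in mm, from 0 to 91.9. A call has 1 to 10 rows; each row is the pose to reach, as a shift and turn from the pose commanded when the call began, along the tool's axes at that moment; what a row does not reach only later rows make up. A row lasts 1/10 s, in which the tool goes at most 50 mm and 8.59 degrees, less where a joint would pass 70% of its speed; a pose out of reach is approached as far as the arm can. A call with a gripper value outside its range is refused whole. The fingers move at their own pace and stop on an object; the grip force is fixed at half the most. Time passes only in rows, so rows that repeat a pose let the fingers close. It gives the time, the measured TCP pose, the force and the opening at its end, in the units of the state.
- telemetry.observe(): the state, without advancing time (a new reading comes with each control period).
- viewer.capture(name): name is "side" or "top" or "wrist"; returns (picture, depth): 480x640x3 uint8, red, green, blue; 480x640 float32, m along the optical axis (not along the pixel's ray), 0 where there is no reading.
- viewer.calibration(name): a dict with "K" (3x3 intrinsics, pixels), "origin" and "orientation" of the camera in the world; the wrist camera has in their place "hand_eye" (4x4, takes a point from camera to tool coordinates, whose origin is the TCP and whose axes are the flange's). Camera axes: x right, y down, z forward; pixel columns grow to the right and rows downward; lengths in m; the calibration is good to about 2 mm. A picture is of the moment at which its call begins: read the wrist's pose just before it. calibration takes no time and is no camera call.
- job_done(): hands the job in, once; it reports no verdict.
Trained networks look in the newest picture that a camera, given by its name, has taken for a name from the list of things; names that differ only in an ending like _2 or _b are one class to them, and where a whole thing is asked for, a point or a joint stands for the part that bears it (a point fixed in the world has none). Each returns a list of dicts, best first, with "score" (0 to 1); they miss things now and then, are a little off and sometimes report something else, mostly with a low value. They report only what shows in the picture. A call takes as long as a camera call. They do not tell look-alikes from the thing itself.
- look_for(camera, query): "location" ([column, row] in pixels, amid what is visible of it).
- trace(camera, query): "pixels" (480x640 bool, what is visible of it) and "location" ([column, row] in pixels, amid what is visible of it).
The state is a dict: "time": time; "joint_positions": joint angles; "joint_vel": joint speeds; "joint_torque": joint torques, N m; "position": TCP position; "ee_rot": TCP orientation; "wrist_force": force on the tool from outside, world axes, zero at the start; "wrist_torque": the same for the moment, N m; "opening": finger opening in m.
Only numpy, scipy, OpenCV 4.12 (cv2) and the standard library are available. Lean on these libraries where they do the work, as an engineer would, in place of code of your own. Each camera call takes 0.05 s, during which the arm holds its last target. There are 200 camera calls.

## Working session

There is one attempt and no reset: what is moved stays moved. The work goes in short steps, Python scripts to look and compute and a tool call to move; the robot and the scene stay as the last step left them, time stands still between calls to the robot, and variables do not carry over. Pictures are saved under pics/ and viewed, about 12 in all and at most 16, crops included, and the job is handed in when it is done.

Besides the shell and the picture viewer there is one more tool, called after "Call:" as name(argument=value, ...) on one line, values as JSON. drive_tool: Moves the arm, as the interface text tells. Its arguments: {"type":"object","properties":{"increments":{"type":"array"}},"required":["increments"]}

```bash
ls; mkdir -p pics
python3 - <<'E'
from workcell import *
import cv2,numpy as np
s=telemetry.observe();print({k:np.round(v,3) for k,v in s.items()}, ctrl.tip_reach)
for c in("top","side"):
    p,d=viewer.capture(c);cv2.imwrite(f"pics/{c}0.png",p[:,:,::-1]);np.save(f"{c}_d.npy",d)
    k=viewer.calibration(c);print(c,k)
    for q in("mid_32","mid_42","mid_52","mid_63","peg_32","peg_42","peg_52","peg_63","peg_spare"):
        print(q,[(np.round(r["location"]).tolist(),round(float(r["score"]),2)) for r in look_for(c,q)])
E
```

```text
pics
{'time': np.float64(0.0), 'joint_positions': array([-1.448,  0.159,  1.598, -0.   ,  1.386, -0.21 ]), 'joint_vel': array([ 0.001, -0.   , -0.001, -0.001, -0.   , -0.001]), 'joint_torque': array([-0.0000e+00, -3.8558e+01, -3.2211e+01,  7.0000e-02,  3.8000e-02,
       -0.0000e+00]), 'position': array([ 0.188, -0.543,  0.239]), 'ee_rot': array([-3.096, -0.52 , -0.   ]), 'wrist_force': array([ 0.254, -0.164, -0.175]), 'wrist_torque': array([ 0.02 ,  0.007, -0.038]), 'opening': np.float64(0.092)} 0.025
top {'K': array([[467.30755908,   0.        , 323.34717105],
       [  0.        , 467.30755908, 241.18562446],
       [  0.        ,   0.        ,   1.        ]]), 'origin': array([0.23834269, 0.0913581 , 1.17295881]), 'orientation': array([-2.11777483,  2.17122953, -0.11421154])}
mid_32 [([295.0, 189.0], 0.64), ([447.0, 194.0], 0.59), ([218.0, 219.0], 0.58)]
mid_42 [([295.0, 189.0], 0.64), ([447.0, 194.0], 0.59), ([218.0, 219.0], 0.58)]
mid_52 [([295.0, 189.0], 0.64), ([447.0, 194.0], 0.59), ([218.0, 219.0], 0.58)]
mid_63 [([295.0, 189.0], 0.64), ([447.0, 194.0], 0.59), ([218.0, 219.
[... 1388 characters left out ...]
362.0, 379.0], 0.79), ([222.0, 279.0], 0.78), ([241.0, 168.0], 0.78), ([232.0, 359.0], 0.75), ([234.0, 461.0], 0.62), ([242.0, 227.0], 0.5)]
peg_42 [([272.0, 130.0], 0.94), ([362.0, 379.0], 0.79), ([222.0, 279.0], 0.78), ([241.0, 168.0], 0.78), ([232.0, 359.0], 0.75), ([234.0, 461.0], 0.62), ([242.0, 227.0], 0.5)]
peg_52 [([272.0, 130.0], 0.94), ([362.0, 379.0], 0.79), ([222.0, 279.0], 0.78), ([241.0, 168.0], 0.78), ([232.0, 359.0], 0.75), ([234.0, 461.0], 0.62), ([242.0, 227.0], 0.5)]
peg_63 [([272.0, 130.0], 0.94), ([362.0, 379.0], 0.79), ([222.0, 279.0], 0.78), ([241.0, 168.0], 0.78), ([232.0, 359.0], 0.75), ([234.0, 461.0], 0.62), ([242.0, 227.0], 0.5)]
peg_spare [([240.0, 226.0], 0.62)]
```

View pics/top0.png

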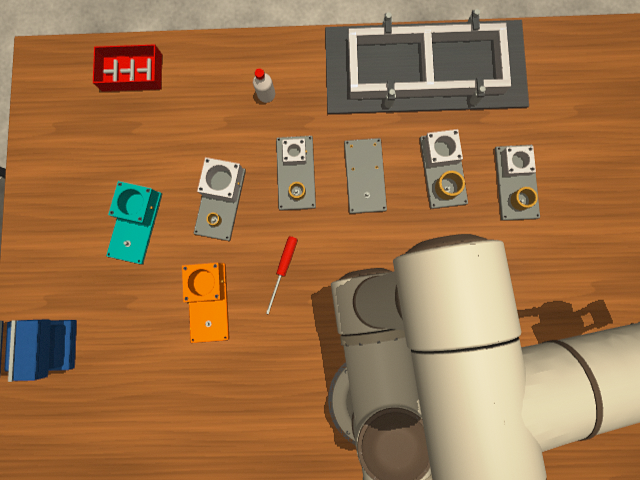

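View pics/side0.png

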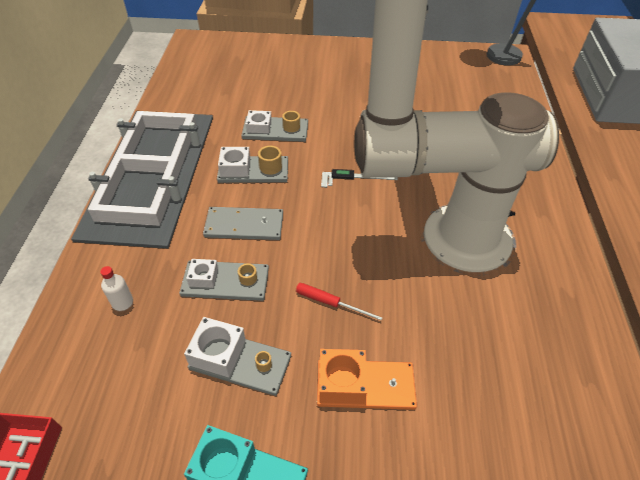

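The top view shows five grey boards. From left to right:
- Board at (218,200): large block.
- Board at (295,173): small block.
- Board at (365,176): bare, the spare.
- Board at (444,168): medium block.
- Board at (517,182): small block.

The turquoise board (132,222) and orange board (205,302) are look-alikes and not meant. Next I measure the heights and sizes.

```bash
cat > h.py <<'E'
import numpy as np,cv2
from scipy.spatial.transform import Rotation as R
from workcell import *
def world(c,d,pose=None):
    k=viewer.calibration(c);K=k["K"];v,u=np.mgrid[:480,:640]
    P=np.stack([(u-K[0,2])/K[0,0]*d,(v-K[1,2])/K[1,1]*d,d],-1)
    if pose is None: return P@R.from_rotvec(k["orientation"]).as_matrix().T+k["origin"]
    H=k["hand_eye"];P=P@H[:3,:3].T+H[:3,3]
    return P@R.from_rotvec(pose[1]).as_matrix().T+pose[0]
def circ(x,y):
    A=np.c_[2*x,2*y,np.ones(len(x))];s=np.linalg.lstsq(A,x*x+y*y,rcond=None)[0]
    return s[0],s[1],np.sqrt(s[2]+s[0]**2+s[1]**2)
E
python3 - <<'E'
from h import *
for c in("top","side"):
    p=cv2.imread(f"pics/{c}0.png");W=world(c,np.load(c+"_d.npy"))
    hsv=cv2.cvtColor(p,cv2.COLOR_BGR2HSV)
    # grey/white & bronze things above bench
    Z=W[...,2]
    m=((Z>.009)&(Z<.09)&(np.hypot(W[...,0],W[...,1])>.28)).astype(np.uint8)
    n,l,s,ce=cv2.connectedComponentsWithStats(m)
    print(c,"bench z",np.median(Z[(abs(Z)<.01)]))
    for i in range(1,n):
        if s[i,4]<500: continue
        q=W[l==i]; r=cv2.minAreaRect((q[:,:2]*1000).astype(np.float32))
        b=(l==i); hs=hsv[b]
        print(np.round(ce[i]),"n",s[i,4],"rect",np.round(r[0]),np.round(r[1]),round(r[2],1),"hist z mm",np.histogram(q[:,2],bins=np.arange(.008,.085,.004))[0].tolist())
E
```

```text
top bench z 0.0008111070156121558
[426.  66.] n 17182 rect [ 844. -162.] [244. 521.] 0.1 hist z mm [2686, 6564, 1464, 278, 250, 245, 255, 283, 269, 296, 299, 719, 2232, 731, 85, 228, 159, 33, 59]
[127.  67.] n 1978 rect [859. 617.] [164. 104.] 89.7 hist z mm [120, 243, 310, 166, 127, 137, 136, 152, 135, 163, 224, 64, 1, 0, 0, 0, 0, 0, 0]
[444. 169.] n 2860 rect [ 563. -194.] [189.  96.] 5.5 hist z mm [77, 604, 719, 116, 59, 73, 68, 59, 65, 65, 72, 292, 346, 77, 136, 32, 0, 0, 0]
[296. 173.] n 2652 rect [568. 182.] [191.  94.] 1.3 hist z mm [106, 956, 872, 103, 35, 37, 33, 29, 92, 303, 85, 1, 0, 0, 0, 0, 0, 0, 0]
[365. 176.] n 2697 rect [554.   5.] [190.  95.] 2.4 hist z mm [126, 1260, 1218, 82, 4, 4, 2, 1, 0, 0, 0, 0, 0, 0, 0, 0, 0, 0, 0]
[517. 182.] n 2827 rect [ 526. -376.] [191.  96.] 1.2 hist z mm [82, 658, 860, 158, 64, 75, 72, 65, 117, 362, 148, 101, 60, 5, 0, 0, 0, 0, 0]
[219. 198.] n 3031 rect [498. 378.] [ 95. 189.] 77.9 hist z mm [113, 904, 693, 87, 56, 47, 56, 49, 61, 74, 46, 35, 48, 173, 480, 107, 2, 0, 0]
[132. 221.] n 3100 rect [445. 595.] [ 96. 189.] 75.4 hist z mm [13
[... 1657 characters left out ...]
] n 623 rect [308. 229.] [ 26. 200.] 71.5 hist z mm [24, 96, 138, 157, 188, 20, 0, 0, 0, 0, 0, 0, 0, 0, 0, 0, 0, 0, 0]
[235. 356.] n 4807 rect [500. 382.] [ 96. 190.] 77.9 hist z mm [93, 1399, 1010, 115, 118, 124, 106, 133, 126, 165, 78, 107, 95, 235, 823, 80, 0, 0, 0]
[363. 381.] n 4938 rect [244. 410.] [190.  96.] 3.0 hist z mm [110, 1538, 1272, 100, 64, 86, 73, 79, 70, 70, 68, 89, 64, 226, 937, 92, 0, 0, 0]
[ 29. 443.] n 1919 rect [859. 593.] [106. 102.] 89.6 hist z mm [108, 362, 383, 123, 114, 119, 109, 109, 113, 129, 214, 36, 0, 0, 0, 0, 0, 0, 0]
[236. 460.] n 4041 rect [445. 597.] [ 88. 190.] 77.8 hist z mm [22, 1189, 871, 49, 49, 45, 46, 56, 47, 56, 67, 52, 61, 256, 1090, 85, 0, 0, 0]
```

From the heights and sizes:

| Board (top view px) | Block | Bush on it |
|---|---|---|
| B1 (218,199) | 63 (65 mm high) | 32 (smallest) |
| B2 (295,173) | 32 | 42 |
| Spare (365,176) | none | none |
| B4 (444,168) | 52 | 63 |
| B5 (517,182) | 42 | 52 |

This is a 4-cycle. The first move brings the wrist camera over B5 and B4 to confirm it.

Call:
drive_tool(increments=[30,-10,-20,0,0,0.03,91,80,-30,-40,0,0,0.08,91,130,-50,-60,0,0,0.13,91,180,-70,-80,0,0,0.18,91,230,-90,-100,0,0,0.23,91,280,-105,-115,0,0,0.26,91,320,-120,-120,0,0,0.28,91,340,-130,-120,0,0,0.28,91,340,-130,-120,0,0,0.28,91])

```text
time: 1.9
position: [0.4703, -0.3057, 0.3608]
ee_rot: [3.14, 0.094, 0.004]
wrist_force: [-0.6, -0.7, 0.5]
opening: 0.091
```

```bash
cat >> h.py <<'E'
def shot(name,show=True):
    s=telemetry.observe();p,d=viewer.capture("wrist")
    if show: cv2.imwrite(f"pics/{name}.png",p[:,:,::-1])
    return p,world("wrist",d,(s["position"],s["ee_rot"])),s
def to(x,y,z,yaw):  # shift (mm) and z-turn from the present pose to world target in m, rad
    s=telemetry.observe();M=R.from_rotvec(s["ee_rot"]).as_matrix()
    yw=np.arctan2(M[1,0],M[0,0])
    print("shift",np.round(M.T@(np.array([x,y,z])-s["position"])*1000,1),"turn",round(yw-yaw,3))
def boards(W,p):
    """clusters standing above the bench: board rectangles, bush circles"""
    Z=W[...,2];m=((Z>.009)&(Z<.09)).astype(np.uint8)
    n,l,st,ce=cv2.connectedComponentsWithStats(m)
    hsv=cv2.cvtColor(p,cv2.COLOR_RGB2HSV)
    for i in range(1,n):
        if st[i,4]<2500: continue
        b=l==i;q=W[b];c=(q[:,:2]*1000).astype(np.float32);r=cv2.minAreaRect(c)
        print("cluster",np.round(ce[i]),"rect",np.round(r[0],1),np.round(r[1],1),round(r[2],1))
        br=b&(hsv[...,0]<28)&(hsv[...,0]>8)&(hsv[...,1]>90)
        if br.sum()>100:
            z=W[br][:,2];t=np.percentile(z,90);top=br&(Z>t-.004)
            cnt=cv2.findContours(top.astype(np.uint8),cv2.RETR_EXTERNAL,cv2.CHAIN_APPROX_NONE)[0]
            h=max(cnt,key=len)[:,0];w=W[h[:,1],h[:,0]]
            print("  bush top",round(t*1000,1),"circle mm",np.round(np.array(circ(w[:,0],w[:,1]))*1000,1),"px",h.mean(0).round())
        wh=b&(hsv[...,1]<40)&(Z>.04)
        if wh.sum()>300:
            w=W[wh];r=cv2.minAreaRect((w[:,:2]*1000).astype(np.float32))
            print("  block top",round(np.median(w[:,2])*1000,1),np.round(r[0],1),np.round(r[1],1),round(r[2],1))
E
python3 - <<'E'
from h import *
p,W,s=shot("w1");print(s["time"],s["position"],s["ee_rot"]);boards(W,p)
E
```

```text
1.9 [ 0.47030778 -0.30571167  0.36080719] [3.14006246 0.09401502 0.00444103]
cluster [63. 91.] rect [556.1   6.6] [190.2  96.1] 2.6
  bush top 17.6 circle mm [635.1 -18.9   4.1] px [76. 25.]
cluster [230.  93.] rect [ 564.5 -192.5] [190.2  94.6] 5.5
  bush top 66.5 circle mm [ 516.3 -197.7   30.6] px [226. 145.]
  block top 56.1 [ 612.1 -187.6] [75.8 76.3] 5.4
cluster [382. 137.] rect [ 527.  -375.1] [190.3  94.2] 1.1
  bush top 56.3 circle mm [ 479.1 -377.2   25. ] px [384. 187.]
  block top 46.1 [ 575.  -374.3] [66.1 66.7] 1.1
```

View pics/w1.png

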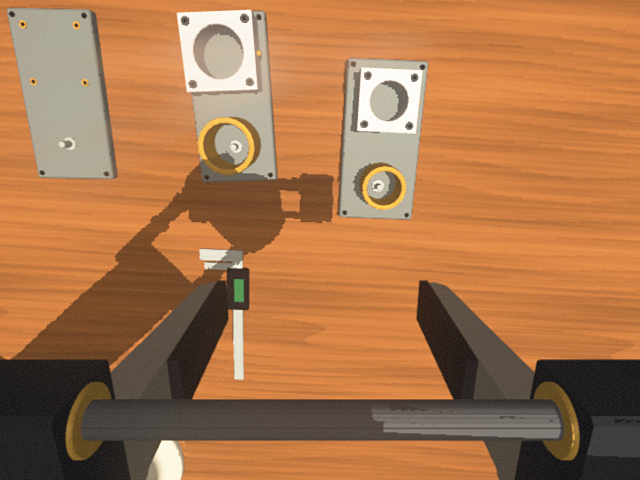

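The wrist view confirms it. B4 at (230,93) has a 76 mm block and the 63 bush at (226,145). B5 at (382,137) has a 66 mm block and the 52 bush at (384,187). The spare peg is at (68,144) and is empty. I start by moving the 63 bush from B4 to the spare.

Call:
drive_tool(increments=[10,-20,20,0,0,0,91,22,-45,60,0,0,0,91,35,-70,100,0,0,0,91,45,-90,140,0,0,0,91,50,-100,170,0,0,0,91,52,-105,195,0,0,0,91,52,-105,200,0,0,0,91,52,-105,200,0,0,0,91])

```text
time: 2.75
position: [0.5121, -0.2026, 0.159]
ee_rot: [-3.14, -0.081, 0.003]
wrist_force: [-0.3, -0.2, 0.4]
opening: 0.0908
```

Run:
```python
from h import *
print(telemetry.observe()["position"]);to(.5163,-.1977,.047,.06)
```

```text
[ 0.5121025  -0.20264187  0.15902083]
shift [  4.6  -4.6 112. ] turn -0.008
```

Call:
drive_tool(increments=[2,-2,20,0,0,0,91,4,-4,50,0,0,0,91,4.5,-4.5,80,0,0,0,91,4.5,-4.5,100,0,0,0,91,4.5,-4.5,110,0,0,0,91,4.5,-4.5,112,0,0,0,91,4.5,-4.5,112,0,0,0,91,4.5,-4.5,112,0,0,0,40,4.5,-4.5,112,0,0,0,40,4.5,-4.5,112,0,0,0,40])

```text
time: 3.75
position: [0.5178, -0.1975, 0.0484]
ee_rot: [3.14, 0.083, 0.002]
wrist_force: [0.4, -0.3, -0.0]
opening: 0.069
```

Call:
drive_tool(increments=[0,0,0,0,0,0,40,0,0,0,0,0,0,40,0,0,0,0,0,0,40,0,0,0,0,0,0,40])

```text
time: 4.15
position: [0.5176, -0.197, 0.0481]
ee_rot: [-3.14, -0.083, -0.001]
wrist_force: [-0.9, 2.2, 6.0]
opening: 0.0621
```

Run:
```python
from h import *
to(.5042,.0042,.150,.06);to(.516,-.198,.150,.06)
```

```text
shift [  -2.7 -201.7 -101.8] turn -0.007
shift [  -1.6    0.9 -101.9] turn -0.007
```

Call:
drive_tool(increments=[0,0,-10,0,0,0,40,0,0,-35,0,0,0,40,0,0,-65,0,0,0,40,0,-15,-90,0,0,0,40,0,-45,-100,0,0,0,40,0,-90,-100,0,0,0,40,0,-135,-100,0,0,0,40,-1,-175,-100,0,0,0,40,-2,-197,-95,0,0,0,40,-2,-202,-90,0,0,0,40])

```text
time: 5.15
position: [0.5033, 0.0069, 0.1366]
ee_rot: [-3.14, -0.088, 0.003]
wrist_force: [-0.3, -0.5, -4.5]
opening: 0.0628
```

Call:
drive_tool(increments=[0,0,0,0,0,0,40,0,0,0,0,0,0,40])

```text
time: 5.35
position: [0.5045, 0.0035, 0.1372]
ee_rot: [3.14, 0.082, -0.001]
wrist_force: [-0.1, -0.4, -5.5]
opening: 0.0625
```

Run:
```python
from h import *
s=telemetry.observe();print(s["time"],s["position"],s["opening"],s["wrist_force"]);to(.5055,.0045,.048,.06)
```

```text
5.35 [0.50447906 0.0035344  0.13723827] 0.062539430996276 [-0.11536527 -0.43235515 -5.53864898]
shift [ 1.1 -1.  89.2] turn -0.008
```

Call:
drive_tool(increments=[1,-1,15,0,0,0,40,1,-1,40,0,0,0,40,1,-1,62,0,0,0,40,1,-1,75,0,0,0,40,1,-1,82,0,0,0,40,1,-1,85,0,0,0,40,1,-1,87,0,0,0,40,1,-1,88,0,0,0,40,1,-1,89,0,0,0,40,1,-1,89,0,0,0,40])

```text
time: 6.35
position: [0.506, 0.0055, 0.049]
ee_rot: [3.14, 0.083, 0.001]
wrist_force: [-0.0, -0.8, -5.1]
opening: 0.0629
```

Call:
drive_tool(increments=[0,0,0,0,0,0,70,0,0,0,0,0,0,91,0,0,0,0,0,0,91,0,0,0,0,0,0,91,0,0,0,0,0,0,91])

```text
time: 6.85
position: [0.5059, 0.0055, 0.0489]
ee_rot: [3.14, 0.083, 0.001]
wrist_force: [-0.3, -0.8, -0.6]
opening: 0.0916
```

Run:
```python
from h import *
s=telemetry.observe();print(s["position"]);to(.4791,-.3772,.15,.06)
```

```text
[0.50585101 0.0054598  0.04885127]
shift [ -46.9  380.7 -101.1] turn -0.007
```

Call:
drive_tool(increments=[0,0,-15,0,0,0,91,0,0,-50,0,0,0,91,0,0,-90,0,0,0,91,-5,25,-120,0,0,0,91,-10,65,-140,0,0,0,91,-15,110,-150,0,0,0,91,-20,158,-150,0,0,0,91,-25,190,-150,0,0,0,91,-25,200,-150,0,0,0,91,-25,200,-150,0,0,0,91])

```text
time: 7.85
position: [0.4911, -0.1963, 0.1985]
ee_rot: [-3.14, -0.08, 0.0]
wrist_force: [-0.5, 0.4, 0.0]
opening: 0.0911
```

Run:
```python
from h import *
p,W,s=shot("w2");print(s["time"],s["position"]);boards(W,p);to(.4791,-.3772,.1,.06)
```

```text
7.85 [ 0.49114158 -0.19628813  0.19848449]
cluster [ 73. 122.] rect [554.    6.1] [187.3  95.4] 2.9
  bush top 66.0 circle mm [504.3   4.4  30.8] px [ 50. 200.]
cluster [321. 116.] rect [ 563.7 -192.1] [189.3  93.9] 5.4
  bush top 37.4 circle mm [ 615.5 -225.5    3.8] px [376.  58.]
  block top 56.1 [ 610.9 -187.9] [74.  76.4] 5.4
cluster [539. 172.] rect [ 527.2 -374.6] [189.4  95.3] 1.0
  bush top 55.9 circle mm [ 479.  -376.9   25.3] px [550. 254.]
  block top 46.0 [ 555.6 -373.8] [104.4  67.2] 0.9
shift [-21.6 181.4  98.2] turn -0.008
```

View pics/w2.png

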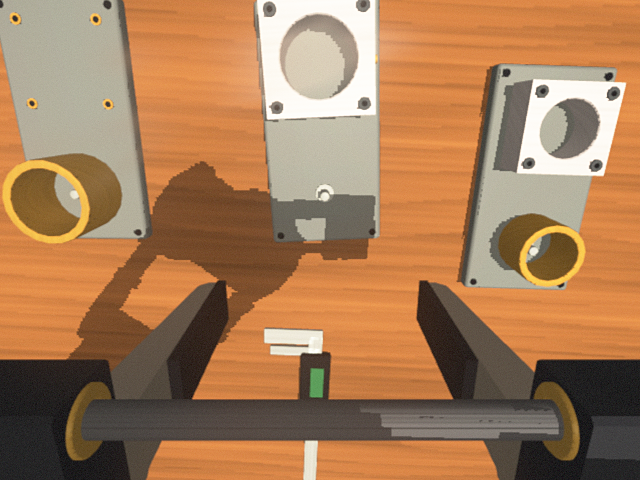

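The 63 bush stands over the spare peg, flat with its top at 66 mm (px 50,200). The B4 peg is free at (323,193). Next is the 52 bush at px (550,254).

Call:
drive_tool(increments=[-3,20,0,0,0,0,91,-7,55,0,0,0,0,91,-12,100,15,0,0,0,91,-18,145,35,0,0,0,91,-21,170,55,0,0,0,91,-21.5,180,70,0,0,0,91,-21.5,181,80,0,0,0,91,-21.5,181,80,0,0,0,91])

```text
time: 8.7
position: [0.4792, -0.3749, 0.1167]
ee_rot: [-3.137, -0.085, 0.003]
wrist_force: [0.4, 1.0, -0.0]
opening: 0.091
```

Run:
```python
from h import *
to(.4791,-.3770,.046,.06)
```

```text
shift [-0.   2.4 70.7] turn -0.006
```

Call:
drive_tool(increments=[0,1,15,0,0,0,91,0,2,40,0,0,0,91,0,2,60,0,0,0,91,0,2,69,0,0,0,91,0,2,70,0,0,0,91,0,2,70,0,0,0,60,0,2,70,0,0,0,35,0,2,70,0,0,0,35,0,2,70,0,0,0,35,0,2,70,0,0,0,35])

```text
time: 9.7
position: [0.4795, -0.379, 0.049]
ee_rot: [-3.139, -0.082, -0.0]
wrist_force: [0.7, 4.5, 3.9]
opening: 0.0531
```

Call:
drive_tool(increments=[0,0,0,0,0,0,35,0,0,0,0,0,0,35,0,0,0,0,0,0,35,0,0,0,0,0,0,35])

```text
time: 10.1
position: [0.4795, -0.3789, 0.049]
ee_rot: [-3.139, -0.083, 0.0]
wrist_force: [-0.7, 4.2, 6.1]
opening: 0.0518
```

Run:
```python
from h import *
s=telemetry.observe();print(s["position"]);to(.5127,-.1974,.15,.06)
```

```text
[ 0.4795098  -0.37893383  0.04898963]
shift [  42.7 -179.6 -100.8] turn -0.007
```

Call:
drive_tool(increments=[0,0,-10,0,0,0,35,0,0,-35,0,0,0,35,0,0,-65,0,0,0,35,3,-15,-90,0,0,0,35,10,-45,-100,0,0,0,35,20,-85,-100,0,0,0,35,31,-130,-100,0,0,0,35,39,-163,-98,0,0,0,35,43,-178,-93,0,0,0,35,43,-180,-85,0,0,0,35])

```text
time: 11.1
position: [0.5132, -0.1963, 0.1335]
ee_rot: [3.14, 0.087, 0.001]
wrist_force: [0.7, -0.0, -3.0]
opening: 0.0517
```

Call:
drive_tool(increments=[0,0,0,0,0,0,35,0,0,0,0,0,0,35])

```text
time: 11.3
position: [0.5124, -0.1988, 0.1331]
ee_rot: [3.14, 0.081, -0.001]
wrist_force: [-0.7, -0.6, -2.8]
opening: 0.052
```

Run:
```python
from h import *
s=telemetry.observe();print(s["time"],s["position"],s["opening"],s["wrist_force"]);to(.5132,-.1974,.0490,.06)
```

```text
11.3 [ 0.51240436 -0.19878636  0.13311259] 0.05202428434498986 [-0.70733735 -0.579059   -2.78614353]
shift [ 0.9 -1.4 84.1] turn -0.009
```

Call:
drive_tool(increments=[1,-1,15,0,0,0,35,1,-1,38,0,0,0,35,1,-1,58,0,0,0,35,1,-1,70,0,0,0,35,1,-1,77,0,0,0,35,1,-1,80,0,0,0,35,1,-1,82,0,0,0,35,1,-1,83,0,0,0,35,1,-1,84,0,0,0,35,1,-1,84,0,0,0,35])

```text
time: 12.3
position: [0.5141, -0.1965, 0.05]
ee_rot: [3.14, 0.083, 0.001]
wrist_force: [0.4, 1.1, -3.5]
opening: 0.0518
```

Call:
drive_tool(increments=[0,0,0,0,0,0,60,0,0,0,0,0,0,91,0,0,0,0,0,0,91,0,0,0,0,0,0,91,0,0,0,0,0,0,91])

```text
time: 12.8
position: [0.514, -0.1964, 0.0498]
ee_rot: [3.14, 0.083, 0.001]
wrist_force: [0.0, -0.1, 0.2]
opening: 0.0895
```

Call:
drive_tool(increments=[0,0,-15,0,0,0,91,0,0,-50,0,0,0,91,0,0,-95,0,0,0,91,0,-25,-140,0,0,0,91,0,-65,-180,0,0,0,91,0,-110,-200,0,0,0,91,0,-158,-200,0,0,0,91,0,-206,-200,0,0,0,91,0,-254,-200,0,0,0,91,0,-295,-200,0,0,0,91])

```text
time: 13.8
position: [0.4977, 0.1007, 0.2511]
ee_rot: [-3.14, -0.084, -0.003]
wrist_force: [0.6, -0.6, -1.2]
opening: 0.0908
```

Call:
drive_tool(increments=[0,-20,0,0,0,0,91,0,-20,0,0,0,0,91,0,-20,0,0,0,0,91])

```text
time: 14.1
position: [0.4972, 0.118, 0.2504]
ee_rot: [3.14, 0.084, 0.002]
wrist_force: [0.3, -0.2, 0.4]
opening: 0.0912
```

Run:
```python
from h import *
p,W,s=shot("w3");print(s["time"],s["position"]);boards(W,p)
```

```text
14.1 [0.49724389 0.11803758 0.25042475]
cluster [255. 114.] rect [569.2 184.5] [190.3  94.6] 1.4
  bush top 46.3 circle mm [516.2 179.9  20.3] px [255. 187.]
  block top 46.1 [617.1 185.6] [56.3 56.1] 1.4
cluster [442. 141.] rect [556.2   7. ] [189.9  94.6] 2.5
  bush top 66.1 circle mm [504.7   5.3  30.7] px [451. 213.]
cluster [618. 159.] rect [ 557.7 -155.9] [195.6  54.5] 16.5
  bush top 43.4 circle mm [ 513.5 -196.1   25.1] px [636. 215.]
cluster [ 54. 175.] rect [500.  379.4] [ 95.4 189.7] 77.6
  bush top 45.7 circle mm [449.3 387.9  15.4] px [ 34. 245.]
  block top 66.0 [545.4 364.7] [78.6 87.8] 78.1
cluster [ 48. 344.] rect [335.1 406. ] [100.5  36.2] 72.6
  bush top 54.2 circle mm [263.8 397.2  75.1] px [ 34. 355.]
```

View pics/w3.png

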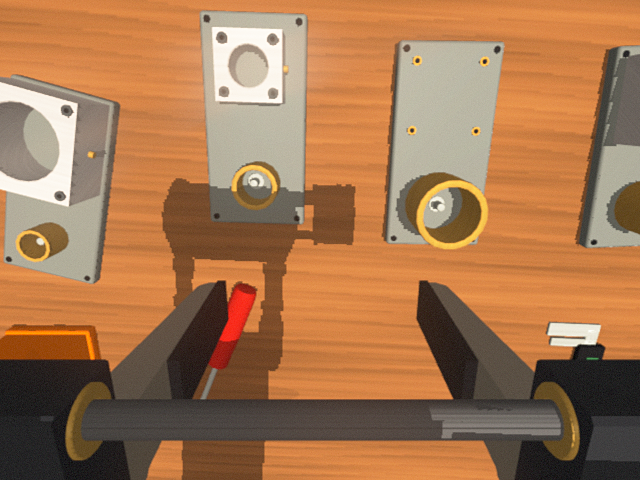

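This view shows the 42 bush (r≈20) at px (255,187) on B2, whose block is 56 mm, and the 32 bush (r≈15) at (34,245) on B1. The 52 bush is on B4 at the right edge. Next I take the 42 bush to B5.

Call:
drive_tool(increments=[4,-10,10,0,0,0,91,10,-30,35,0,0,0,91,17,-48,70,0,0,0,91,21,-58,105,0,0,0,91,22,-61,125,0,0,0,91,22,-61,135,0,0,0,91,22,-61,135,0,0,0,91,22,-61,135,0,0,0,91])

```text
time: 14.95
position: [0.5167, 0.1799, 0.1155]
ee_rot: [-3.14, -0.081, -0.002]
wrist_force: [0.1, -0.0, 0.4]
opening: 0.0908
```

Run:
```python
from h import *
to(.5162,.1799,.044,.06)
```

```text
shift [-0.6 -0.  71.5] turn -0.008
```

Call:
drive_tool(increments=[0,0,15,0,0,0,91,0,0,40,0,0,0,91,0,0,60,0,0,0,91,0,0,70,0,0,0,91,0,0,72,0,0,0,80,0,0,72,0,0,0,50,0,0,72,0,0,0,30,0,0,72,0,0,0,30,0,0,72,0,0,0,30,0,0,72,0,0,0,30])

```text
time: 15.95
position: [0.5162, 0.1803, 0.043]
ee_rot: [-3.14, -0.083, -0.001]
wrist_force: [-0.4, 0.3, -0.7]
opening: 0.0452
```

Call:
drive_tool(increments=[0,0,0,0,0,0,30,0,0,0,0,0,0,30,0,0,0,0,0,0,30,0,0,0,0,0,0,30,0,0,0,0,0,0,30])

```text
time: 16.45
position: [0.5162, 0.1804, 0.043]
ee_rot: [-3.14, -0.083, -0.001]
wrist_force: [0.1, -0.1, 5.2]
opening: 0.0423
```

Run:
```python
from h import *
s=telemetry.observe();print(s["position"]);to(.4750,-.3762,.145,.06)
```

```text
[0.51618364 0.18036676 0.04295575]
shift [ -70.5  553.6 -102.1] turn -0.007
```

Call:
drive_tool(increments=[0,0,-10,0,0,0,30,0,0,-35,0,0,0,30,0,0,-65,0,0,0,30,-2,15,-90,0,0,0,30,-6,45,-105,0,0,0,30,-11,85,-110,0,0,0,30,-16,130,-110,0,0,0,30,-22,175,-110,0,0,0,30,-28,220,-110,0,0,0,30,-34,265,-110,0,0,0,30])

```text
time: 17.45
position: [0.4951, -0.0877, 0.1526]
ee_rot: [-3.14, -0.083, 0.001]
wrist_force: [0.7, 0.2, -1.3]
opening: 0.0417
```

Call:
drive_tool(increments=[-6,45,0,0,0,0,30,-11,90,0,0,0,0,30,-17,135,0,0,0,0,30,-23,180,0,0,0,0,30,-29,225,0,0,0,0,30,-33,260,0,0,0,0,30,-36,280,3,0,0,0,30,-37,288,10,0,0,0,30,-37,289,15,0,0,0,30,-37,289,15,0,0,0,30])

```text
time: 18.45
position: [0.4739, -0.3744, 0.1358]
ee_rot: [-3.137, -0.085, 0.003]
wrist_force: [-0.3, 0.4, -2.0]
opening: 0.0418
```

Run:
```python
from h import *
s=telemetry.observe();print(s["time"],s["position"],s["opening"],s["wrist_force"]);to(.4750,-.3762,.043,.06)
```

```text
18.45 [ 0.47387511 -0.37441948  0.13581503] 0.041783576758053866 [-0.32010928  0.42303115 -2.04039982]
shift [ 1.2  2.2 92.8] turn -0.006
```

Call:
drive_tool(increments=[1,1,15,0,0,0,30,1,1,40,0,0,0,30,1,1,62,0,0,0,30,1,1,77,0,0,0,30,1,1,84,0,0,0,30,1,1,88,0,0,0,30,1,1,91,0,0,0,30,1,1,93,0,0,0,30,1,1,94,0,0,0,30,1,1,94,0,0,0,30])

```text
time: 19.45
position: [0.4755, -0.3779, 0.044]
ee_rot: [3.14, 0.083, 0.001]
wrist_force: [0.6, 0.5, -2.0]
opening: 0.042
```

Call:
drive_tool(increments=[0,0,0,0,0,0,30,0,0,0,0,0,0,30])

```text
time: 19.65
position: [0.4754, -0.3778, 0.0439]
ee_rot: [3.14, 0.083, 0.001]
wrist_force: [0.0, -0.4, -1.1]
opening: 0.0418
```

Call:
drive_tool(increments=[0,0,0,0,0,0,60,0,0,0,0,0,0,91,0,0,0,0,0,0,91,0,0,0,0,0,0,91,0,0,0,0,0,0,91])

```text
time: 20.15
position: [0.4754, -0.3777, 0.0437]
ee_rot: [3.14, 0.083, 0.0]
wrist_force: [0.3, 0.8, 0.7]
opening: 0.0797
```

Call:
drive_tool(increments=[0,0,-15,0,0,0,91,0,0,-50,0,0,0,91,0,0,-95,0,0,0,91,0,-20,-135,0,0,0,91,1,-55,-160,0,0,0,91,2,-100,-170,0,0,0,91,3,-145,-170,0,0,0,91,4,-190,-170,0,0,0,91,5,-235,-170,0,0,0,91,6,-280,-170,0,0,0,91])

```text
time: 21.15
position: [0.4664, -0.0961, 0.215]
ee_rot: [3.14, 0.082, 0.003]
wrist_force: [0.5, -0.4, -0.8]
opening: 0.0911
```

Call:
drive_tool(increments=[1,-45,0,0,0,0,91,2,-90,0,0,0,0,91,3,-135,0,0,0,0,91,4,-180,0,0,0,0,91,5,-225,0,0,0,0,91,6,-270,0,0,0,0,91,7,-310,0,0,0,0,91,8,-335,0,0,0,0,91,8,-345,0,0,0,0,91,8,-345,0,0,0,0,91])

```text
time: 22.15
position: [0.4563, 0.2478, 0.2143]
ee_rot: [3.14, 0.086, 0.001]
wrist_force: [-0.1, -0.4, -0.5]
opening: 0.0912
```

Run:
```python
from h import *
p,W,s=shot("w4",False);print(s["time"],s["position"]);boards(W,p);to(.4493,.3879,.110,.06)
p,d=viewer.capture("top");cv2.imwrite("pics/top4.png",p[:,:,::-1]);print("TOP");boards(world("top",d),p)
```

```text
22.15 [0.45625748 0.24781523 0.21431611]
cluster [405.  96.] rect [552.4 183.9] [157.   94.3] 1.4
  block top 46.1 [606.2 185.2] [34.9 56.5] 1.4
cluster [597. 119.] rect [549.8  16. ] [178.6  77.9] 2.4
  bush top 65.6 circle mm [504.2   7.8  27.3] px [619. 186.]
cluster [166. 134.] rect [500.1 379.3] [ 94.1 189.7] 77.5
  bush top 46.2 circle mm [449.3 388.1  15.4] px [153. 220.]
  block top 66.1 [546.5 369.9] [88.3 87. ] 77.7
cluster [353. 319.] rect [328.1 219.5] [ 25.4 157.5] 70.8
cluster [117. 338.] rect [330.6 434.9] [41.3 65.6] 47.0
  bush top 65.7 circle mm [335.1 432.3  15.8] px [102. 354.]
shift [   0.4 -141.3  104. ] turn -0.007
TOP
cluster [426.  66.] rect [ 843.6 -162.5] [520.9 243.4] 90.0
  block top 58.5 [ 844.4 -162.3] [400.6 229.8] 89.6
cluster [444. 169.] rect [ 563.1 -193.8] [190.4  95.5] 5.4
  bush top 58.0 circle mm [ 511.8 -198.1   23. ] px [451. 185.]
  block top 56.3 [ 611.1 -190. ] [76.3 76.4] 5.3
cluster [365. 176.] rect [554.3   5.1] [190.7  94.4] 2.4
  bush top 67.1 circle mm [503.4   3.3  29.5] px [368. 191.]
cluster [517. 182.] rect [ 526.1 -376.1] [190.6  96.4] 1.4
  bush top 47.3 circle mm [ 474.3 -379.    19.4] px [525. 199.]
  block top 46.4 [ 574.5 -376.2] [67.2 64.8] 0.6
cluster [132. 221.] rect [445. 595.] [ 96.3 189.7] 75.3
```

View pics/top4.png

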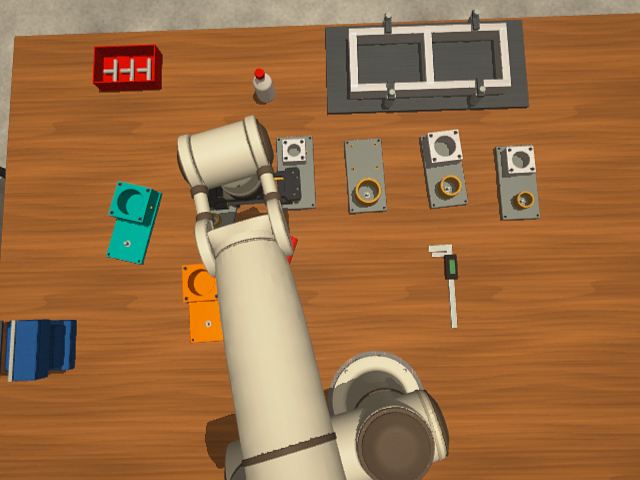

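Top view: the 42 bush is on B5 (525,199), the 52 on B4 (451,186) and the 63 on the spare (368,191). All sit within 4 mm of their pegs. Next is the 32 bush.

Call:
drive_tool(increments=[0,-20,5,0,0,0,70,0,-55,20,0,0,0,70,0,-95,45,0,0,0,70,0,-125,70,0,0,0,70,0,-138,90,0,0,0,70,0,-141,100,0,0,0,70,0,-141,104,0,0,0,70,0,-141,104,0,0,0,70])

```text
time: 23.05
position: [0.4494, 0.3867, 0.1098]
ee_rot: [3.14, 0.08, -0.0]
wrist_force: [-0.4, -0.4, 1.5]
opening: 0.0701
```

Run:
```python
from h import *
s=telemetry.observe();print(s["joint_positions"]);to(.4493,.388,.043,.06)
```

```text
[ 5.07029358e-01  3.33910806e-01  1.65747342e+00 -3.97096610e-04
  1.15049998e+00  2.02680152e+00]
shift [-0.1 -1.4 66.8] turn -0.009
```

Call:
drive_tool(increments=[0,-1,15,0,0,0,70,0,-1,40,0,0,0,70,0,-1,57,0,0,0,70,0,-1,65,0,0,0,70,0,-1,67,0,0,0,70,0,-1,67,0,0,0,50,0,-1,67,0,0,0,35,0,-1,67,0,0,0,20,0,-1,67,0,0,0,20,0,-1,67,0,0,0,20])

```text
time: 24.05
position: [0.449, 0.3892, 0.043]
ee_rot: [-3.14, -0.083, -0.001]
wrist_force: [0.5, -0.8, 2.7]
opening: 0.032
```

Call:
drive_tool(increments=[0,0,0,0,0,0,20,0,0,0,0,0,0,20,0,0,0,0,0,0,20,0,0,0,0,0,0,20,0,0,0,0,0,0,20])

```text
time: 24.55
position: [0.4491, 0.3892, 0.043]
ee_rot: [-3.14, -0.083, -0.001]
wrist_force: [-1.4, -0.4, 4.6]
opening: 0.0314
```

Run:
```python
from h import *
s=telemetry.observe();print(s["position"]);to(.5171,.1832,.145,.06)
```

```text
[0.44905648 0.38916299 0.04299179]
shift [  57.1  209.2 -102. ] turn -0.007
```

Call:
drive_tool(increments=[0,0,-10,0,0,0,20,0,0,-35,0,0,0,20,0,0,-65,0,0,0,20,4,15,-90,0,0,0,20,12,45,-100,0,0,0,20,24,90,-100,0,0,0,20,37,135,-100,0,0,0,20,48,175,-100,0,0,0,20,55,202,-95,0,0,0,20,57,209,-85,0,0,0,20])

```text
time: 25.55
position: [0.5181, 0.1809, 0.1283]
ee_rot: [3.14, 0.078, 0.003]
wrist_force: [-0.3, 0.3, -0.0]
opening: 0.0323
```

Call:
drive_tool(increments=[0,0,0,0,0,0,20,0,0,0,0,0,0,20,0,0,0,0,0,0,20])

```text
time: 25.85
position: [0.5163, 0.1846, 0.1277]
ee_rot: [-3.14, -0.086, 0.0]
wrist_force: [0.3, -0.1, -0.8]
opening: 0.0321
```

Run:
```python
from h import *
s=telemetry.observe();print(s["time"],s["position"],s["opening"],s["wrist_force"]);to(.5170,.1832,.043,.06)
```

```text
25.85 [0.51633668 0.18464113 0.12770301] 0.03207299352955231 [ 0.27825762 -0.05279844 -0.82411217]
shift [ 0.6  1.5 84.7] turn -0.005
```

Call:
drive_tool(increments=[0.5,1,15,0,0,0,20,0.5,1,38,0,0,0,20,0.5,1,57,0,0,0,20,0.5,1,70,0,0,0,20,0.5,1,77,0,0,0,20,0.5,1,80,0,0,0,20,0.5,1,82,0,0,0,20,0.5,1,84,0,0,0,20,0.5,1,85,0,0,0,20,0.5,1,85,0,0,0,20])

```text
time: 26.85
position: [0.5177, 0.1824, 0.0431]
ee_rot: [-3.14, -0.083, -0.002]
wrist_force: [-0.6, 0.1, -0.9]
opening: 0.0317
```

Call:
drive_tool(increments=[0,0,0,0,0,0,20,0,0,0,0,0,0,20])

```text
time: 27.05
position: [0.5177, 0.1824, 0.043]
ee_rot: [-3.14, -0.083, -0.001]
wrist_force: [0.9, -1.7, 0.7]
opening: 0.0317
```

Call:
drive_tool(increments=[0,0,0,0,0,0,45,0,0,0,0,0,0,70,0,0,0,0,0,0,70,0,0,0,0,0,0,70,0,0,0,0,0,0,70])

```text
time: 27.55
position: [0.5173, 0.1823, 0.0426]
ee_rot: [-3.14, -0.083, 0.0]
wrist_force: [1.1, 0.1, 1.1]
opening: 0.069
```

Call:
drive_tool(increments=[0,0,-15,0,0,0,70,0,0,-50,0,0,0,70,0,0,-95,0,0,0,91,-5,20,-140,0,0,0,91,-8,40,-175,0,0,0,91,-10,60,-195,0,0,0,91,-10,70,-200,0,0,0,91,-10,70,-200,0,0,0,91,-10,70,-200,0,0,0,91])

```text
time: 28.45
position: [0.5103, 0.1123, 0.2413]
ee_rot: [-3.14, -0.082, 0.004]
wrist_force: [-0.4, 0.8, -0.5]
opening: 0.0909
```

Run:
```python
from h import *
p,W,s=shot("w5");print(s["time"],s["position"]);boards(W,p);to(.5047,.0052,.120,.06)
```

```text
28.45 [0.51028406 0.11228102 0.24126924]
cluster [248. 128.] rect [569.2 184.3] [190.2  94.3] 1.4
  bush top 46.2 circle mm [518.1 181.7  15.4] px [245. 200.]
  block top 46.1 [617.  185.7] [56.1 56.1] 1.3
cluster [437. 154.] rect [556.2   7.3] [189.9  94.1] 2.5
  bush top 66.1 circle mm [504.8   5.4  30.7] px [446. 230.]
cluster [616. 172.] rect [ 557.7 -156.8] [196.1  55.4] 16.3
  bush top 44.9 circle mm [ 513.3 -195.7   24.5] px [636. 230.]
cluster [ 49. 191.] rect [499.7 377.5] [ 93.8 191. ] 78.5
  bush top 44.0 circle mm [537.1 324.9   2.7] px [ 81. 169.]
  block top 65.9 [544.4 360. ] [69.6 87.8] 77.9
shift [-10.7 107.  120.8] turn -0.007
```

View pics/w5.png

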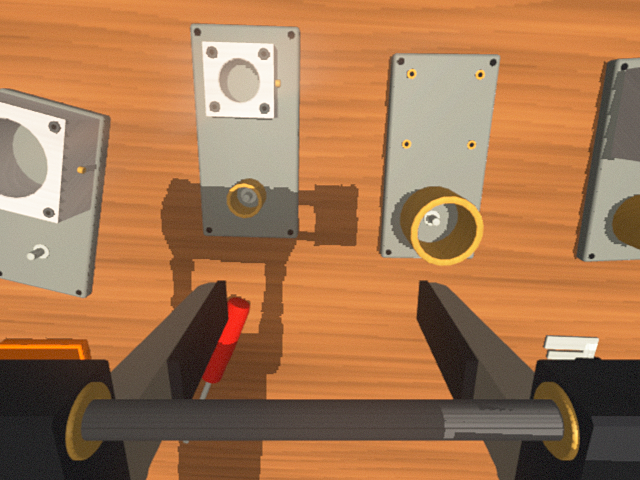

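The 32 bush stands on B2 at px (245,200), 1.8 mm from the peg and flat. The B1 peg at (38,253) is free. The 63 bush waits at (446,230), and it goes to B1 next.

Call:
drive_tool(increments=[-2,15,5,0,0,0,91,-4,40,25,0,0,0,91,-7,70,55,0,0,0,91,-9,95,85,0,0,0,91,-10.5,105,108,0,0,0,91,-10.5,107,118,0,0,0,91,-10.5,107,120,0,0,0,91,-10.5,107,120,0,0,0,91])

```text
time: 29.3
position: [0.5064, 0.0049, 0.1228]
ee_rot: [-3.14, -0.084, -0.0]
wrist_force: [-0.8, 0.2, -0.5]
opening: 0.0912
```

Run:
```python
from h import *
to(.5048,.0053,.048,.06)
```

```text
shift [-1.5 -0.4 74.8] turn -0.007
```

Call:
drive_tool(increments=[-1,0,15,0,0,0,91,-1.5,0,42,0,0,0,91,-1.5,0,63,0,0,0,91,-1.5,0,73,0,0,0,91,-1.5,0,75,0,0,0,91,-1.5,0,75,0,0,0,70,-1.5,0,75,0,0,0,40,-1.5,0,75,0,0,0,40,-1.5,0,75,0,0,0,40,-1.5,0,75,0,0,0,40])

```text
time: 30.3
position: [0.5053, 0.0046, 0.0485]
ee_rot: [-3.14, -0.082, -0.002]
wrist_force: [-1.0, 2.6, 5.9]
opening: 0.0625
```

Call:
drive_tool(increments=[0,0,0,0,0,0,40,0,0,0,0,0,0,40,0,0,0,0,0,0,40,0,0,0,0,0,0,40])

```text
time: 30.7
position: [0.5053, 0.0046, 0.0485]
ee_rot: [-3.14, -0.082, -0.002]
wrist_force: [-0.8, 2.6, 5.8]
opening: 0.0628
```

Run:
```python
from h import *
s=telemetry.observe();print(s["position"]);to(.4492,.3906,.150,.06)
```

```text
[0.50533987 0.00464779 0.04851103]
shift [ -35.7 -388.4 -101.4] turn -0.008
```

Call:
drive_tool(increments=[0,0,-10,0,0,0,40,0,0,-35,0,0,0,40,0,0,-65,0,0,0,40,-2,-15,-90,0,0,0,40,-5,-45,-105,0,0,0,40,-8,-85,-110,0,0,0,40,-12,-130,-110,0,0,0,40,-16,-175,-110,0,0,0,40,-20,-220,-110,0,0,0,40,-24,-265,-110,0,0,0,40])

```text
time: 31.7
position: [0.4653, 0.269, 0.1569]
ee_rot: [3.139, 0.083, -0.003]
wrist_force: [1.1, -0.3, -5.1]
opening: 0.0629
```

Call:
drive_tool(increments=[-4,-45,0,0,0,0,40,-8,-85,0,0,0,0,40,-10,-110,0,0,0,0,40,-12,-121,5,0,0,0,40,-12,-124,12,0,0,0,40,-12,-124,15,0,0,0,40,-12,-124,15,0,0,0,40,-12,-124,15,0,0,0,40])

```text
time: 32.5
position: [0.4486, 0.3898, 0.1424]
ee_rot: [3.14, 0.081, -0.001]
wrist_force: [0.1, -0.6, -4.5]
opening: 0.0626
```

Run:
```python
from h import *
s=telemetry.observe();print(s["time"],s["position"],s["opening"],s["wrist_force"]);to(.4492,.3906,.0485,.06)
```

```text
32.5 [0.44855351 0.38978471 0.14239873] 0.06255095506697556 [ 0.13996006 -0.62521495 -4.5223433 ]
shift [ 0.7 -0.8 93.9] turn -0.009
```

Call:
drive_tool(increments=[0,0,15,0,0,0,40,0,0,40,0,0,0,40,0,0,62,0,0,0,40,0,0,77,0,0,0,40,0,0,85,0,0,0,40,0,0,89,0,0,0,40,0,0,91,0,0,0,40,0,0,93,0,0,0,40,0,0,94,0,0,0,40,0,0,94,0,0,0,40])

```text
time: 33.5
position: [0.4485, 0.3912, 0.0491]
ee_rot: [-3.14, -0.083, -0.001]
wrist_force: [-0.8, -0.3, -5.3]
opening: 0.0629
```

Call:
drive_tool(increments=[0,0,0,0,0,0,40,0,0,0,0,0,0,40])

```text
time: 33.7
position: [0.4484, 0.3911, 0.0489]
ee_rot: [-3.14, -0.083, -0.001]
wrist_force: [0.0, 0.7, -5.6]
opening: 0.0626
```

Half a millimetre up at most; I release it, retreat and check.

Call:
drive_tool(increments=[0,0,0.5,0,0,0,40,0,0,0.5,0,0,0,75,0,0,0.5,0,0,0,91,0,0,0.5,0,0,0,91,0,0,0.5,0,0,0,91,0,0,0.5,0,0,0,91])

```text
time: 34.3
position: [0.4484, 0.3911, 0.0483]
ee_rot: [-3.14, -0.083, -0.001]
wrist_force: [-0.2, -0.0, -0.3]
opening: 0.0909
```

Call:
drive_tool(increments=[0,0,-15,0,0,0,91,0,0,-50,0,0,0,91,0,0,-95,0,0,0,91,-15,15,-140,0,0,0,91,-35,45,-180,0,0,0,91,-60,85,-205,0,0,0,91,-85,120,-210,0,0,0,91,-100,140,-210,0,0,0,91,-100,145,-210,0,0,0,91,-100,145,-210,0,0,0,91])

```text
time: 35.3
position: [0.3565, 0.2408, 0.259]
ee_rot: [-3.14, -0.081, -0.003]
wrist_force: [0.4, 0.3, -0.1]
opening: 0.0913
```

Run:
```python
from h import *
p,W,s=shot("w6");print(s["time"],s["position"]);boards(W,p)
p,d=viewer.capture("side");cv2.imwrite("pics/side6.png",p[:,:,::-1]);print("SIDE");boards(world("side",d),p)
p,d=viewer.capture("top");cv2.imwrite("pics/top6.png",p[:,:,::-1]);print("TOP");boards(world("top",d),p)
```

```text
35.3 [0.35651394 0.24082369 0.25897763]
cluster [172.  69.] rect [475.7 384.7] [ 94.3 140.8] 77.8
  bush top 66.4 circle mm [447.3 390.2  30.8] px [146.  96.]
  block top 66.1 [506.1 373.8] [29.7 92. ] 6.5
cluster [395.  40.] rect [508.2 183. ] [68.4 94.1] 1.5
  bush top 46.6 circle mm [517.5 182.4  15.4] px [403.  22.]
cluster [586.  54.] rect [505.9   5.5] [89.4 95.4] 2.4
cluster [347. 217.] rect [307.8 226.9] [ 25.3 199.9] 70.4
cluster [145. 264.] rect [257.6 408. ] [164.9  93.8] 2.8
  bush top 66.3 circle mm [293.7 411.7  49.4] px [134. 267.]
cluster [456. 462.] rect [39.7 75. ] [ 43.7 106.6] 49.9
SIDE
cluster [144. 179.] rect [ 844.5 -157.4] [526.2 243.8] 89.9
  block top 56.6 [ 844.2 -158. ] [229.8 406.1] 0.4
cluster [466. 243.] rect [ 6.5 17.7] [179.  211.6] 69.4
  block top 65.7 [14.1 37. ] [ 70.8 143.1] 69.0
cluster [224. 279.] rect [568.9 186.6] [190.   97.4] 1.7
  bush top 46.2 circle mm [516.9 184.8  14.5] px [245. 271.]
  block top 45.4 [616.9 187.2] [57.1 59.3] 1.5
cluster [236. 356.] rect [500.  381.5] [ 96.3 190.7] 77.7
  bush top 66.2 circle mm [447.1 392.5  30.4] px
[... 229 characters left out ...]
8.8] 77.7
TOP
cluster [426.  66.] rect [ 843.8 -162.3] [244.  520.5] 0.1
  block top 58.5 [ 844.4 -161.9] [229.9 400.5] 0.3
cluster [444. 169.] rect [ 562.8 -194.3] [189.3  95.6] 5.5
  bush top 57.2 circle mm [ 512.3 -198.3   24.6] px [450. 185.]
  block top 56.2 [ 611.4 -189.7] [76.2 75.8] 5.5
cluster [296. 173.] rect [567.7 182.5] [190.8  94. ] 1.4
  bush top 46.3 circle mm [516.3 179.9  14.2] px [294. 189.]
cluster [365. 176.] rect [554.5   5.2] [190.2  95. ] 2.4
cluster [517. 182.] rect [ 525.9 -376.1] [190.8  96.5] 1.2
  bush top 46.8 circle mm [ 474.  -378.9   19.5] px [525. 199.]
  block top 46.5 [ 574.8 -375.9] [65.8 66.8] 0.3
cluster [132. 221.] rect [445.4 595.4] [ 96.7 190.1] 75.5
```

View pics/w6.png

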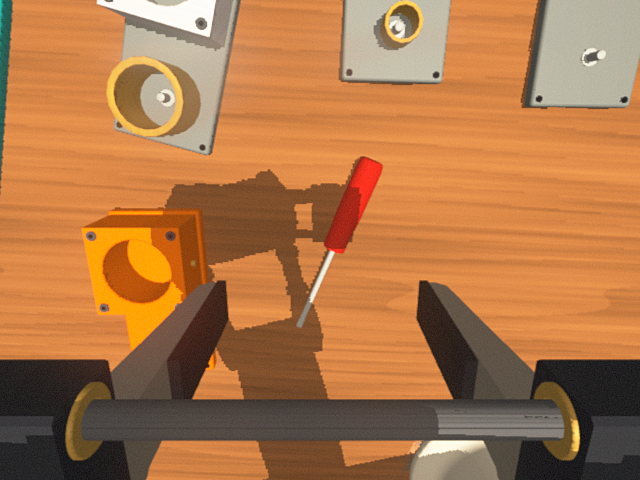

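View pics/side6.png

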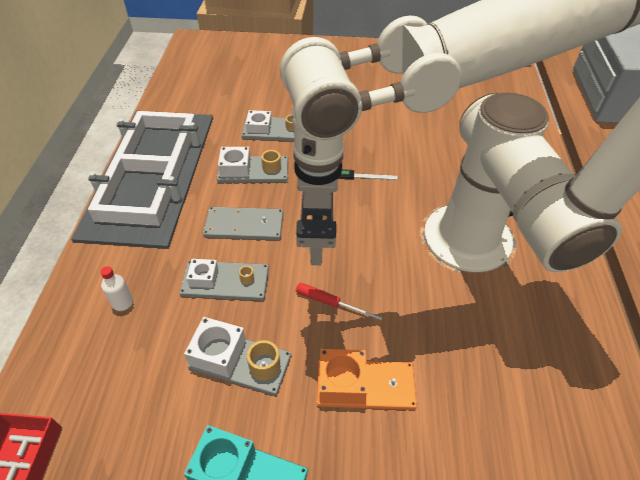

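The wrist view shows the 63 bush around the B1 peg (146,96), the 32 around the B2 peg (403,22), and the spare empty. The side view agrees: 63 at (262,357), 32 at (246,273), 52 at (271,161). All the bushes are flat and the gripper is clear of everything, so I hand in.

```bash
python3 -c "
from workcell import *
s=telemetry.observe();print(s['time'],s['wrist_force']);print(job_done())"
```

```text
35.45 [-0.43966026 -0.15982119  0.44401445]
the job is handed in; nothing more can be done
None
```

All four bushes are on their own boards and the job is handed in, at 35.5 s of the 128 s allowed. I parked the 63 bush on the spare peg. Then I moved the 52, 42 and 32 to their boards in turn, and finally the 63 from the spare to its own board.

The last camera checks, each bush compared with its peg:

| Bush | Distance from peg | Allowed | Top height measured / nominal |
|---|---|---|---|
| 32 | about 1 mm | 10 mm | 46–47 / 45 mm |
| 42 | about 3 mm | 13.5 mm | 47 / 45 mm |
| 52 | about 1–1.5 mm | 17.5 mm | 57 / 55 mm |
| 63 | about 2 mm | 22.5 mm | 66 / 65 mm |

- **Height offset:** heights read about 1–2 mm too high in all views, and the boards and blocks show about the same, so the bushes are flat.
- **Camera disagreement:** the top, side and wrist cameras differ by 2–5 mm in y, which is still inside the tolerances.
- **42 and 52 bushes:** the top camera checked these two after placing. The wrist camera saw only part of the 52 and not the 42.
- **Other checks:** the parked bush was confirmed flat on the spare peg and let go. Each bush was released within about 1 mm of the board. The gripper was clear of everything at hand-in, and no check failed.

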